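# Lock the blow-off nozzle into the bench air coupler

## Robot

A 6-joint arm with a two-finger parallel gripper is mounted at the origin on the work surface. World frame = base frame: x ahead of the robot, y to its left, z up, the work surface at z = 0. Lengths are in m, angles in rad, forces in N, time in s.
With the tool pointing down it reaches from about 0.25 to 0.8 m from the base axis. Payload 8.5 kg.
Tool frame: the origin (TCP) lies on the centre line of the jaws, within the pads' length; the fingertips stand 8 mm ahead of it and the grasp point (between the pads) lies 11 mm behind it; z points along the fingers, y is the line along which they close (so a half turn about z gives the same grasp; the last joint's range is limited). The gripper opens to 85 mm and grips with 20 to 120 N. Pads are 22 mm wide; open, the fingers measure 114 mm over their backs; the gripper's body (76 mm by 85 mm) begins 54 mm behind the grasp point. The pads swing forward as they close: fully open they stand 13 mm farther back than shut.
Start: joints at [-1.204, 0.238, -0.013, 1.319, 0, 1.571], TCP at [0.188, -0.49, 0.239] pointing down, gripper open.
Joint ranges: [-2.66, 2.66], [-1.03, 1.9], [-1.14, 1.46], [-1.82, 2.27], [-1.45, 1.34], [-3.14, 3.14]. Speed limits (rad/s): [2.22, 2.22, 2.79, 3.14, 3.14, 3.14].

## Interface

Orientations are given as a rotation vector (axis times angle).
In Python, from station import state, grab_frame, camera_info, job_done gives the robot as it stands.
- The arm moves only by the tool send_rows, never from a script. Its argument "moves" is a list of rows, each a list of 6 numbers: the shift along the tool's x, y, z in m, then the turn, a rotation vector about the tool's x, y, z in rad. A call has 1 to 20 rows; each row shifts and turns the commanded pose from where the row before left it, along the tool's axes as they then stand; what a row does not reach is not made up. A row lasts 1/12 s, in which the tool goes at most 41.7 mm and 7.16 degrees, less where a joint would pass 70% of its speed; a pose out of reach is approached as far as the arm can. A call is refused whole if a number of a shift passes 0.0417 or a number of a turn 0.125, either way. A call with a gripper value outside its range is refused whole. "fingers" is the finger opening in m, from 0 to 0.0854, set as the call begins (left out, the last holds). The fingers move at their own pace and stop on an object; the grip force is fixed at half the most. Time passes only in rows, so rows that do not move let the fingers close. It gives the time, the measured TCP pose, the force, the opening and the grip force at its end, in the units of the state.
- state(): the state, without advancing time (a new reading comes with each control period).
- grab_frame(name): name is "scene" or "top"; returns the picture (384x512x3 uint8, blue, green, red); there is no depth.
- camera_info(name): a dict with "fov_y" (degrees; the focal length in pixels is half the picture's height over the tangent of half this angle, whatever the lens; pixels are square), "cx", "cy" (the principal point, pixels), "k1" (the pictures are not rectified: a ray, as slopes to the right and down, at radius r is drawn at 1 + k1 r^2 times it, then the intrinsics apply), "R" (3x3) and "t" (3): a world point X has camera coordinates R X + t. Camera axes: x right, y down, z forward; pixel columns grow to the right and rows downward; lengths in m; the calibration is good to about 2 mm. A picture is of the moment at which its call begins. camera_info takes no time and is no camera call.
- job_done(): hands the job in; it is judged then, once.
The state is a dict: "clock": time; "q": joint angles; "joint_vel": joint speeds; "joint_torque": joint torques, N m; "position": TCP position; "tcp_rot": TCP orientation; "ft_force": force on the tool from outside, world axes, zero at the start; "wrist_torque": the same for the moment, N m; "grip_width": opening from 0.0 (shut) to 1.0 (fully open); "grip_force": force on a finger pad.
Only numpy, scipy, OpenCV 4.12 (cv2) and the standard library are available. Lean on these libraries where they do the work, as an engineer would, in place of code of your own. Each camera call takes 0.05 s, during which the arm holds its last target. There are 200 camera calls.

## Task

Fit the orange blow-off nozzle to the air outlet of the turning bench: push the coupler's steel sleeve back (down) until its catch holds it, let go, then take the orange nozzle from the wooden rack and press its plug straight down into the coupler until the sleeve springs forward by itself and locks the nozzle in. Press gently, never harder than about 25 newtons on the nozzle, for the seat is easily damaged and how far the coupler is screwed in differs, so go by feel; finally let go of the nozzle, standing upright and locked, and leave everything else where it is.

Things in the scene. Friction and masses are not known exactly. Their poses are not given: they have to be found in the camera images.
- outlet: Blue air outlet block fixed to the bench, 90 x 90 x 40 mm high; origin at the centre of its underside, z up, x towards the steel pipe that leaves it (reaching 120 mm out, 40 mm high). On its vertical axis stands an upright brass coupler, mouth up, with a steel sleeve. The coupler sits in a rubber bush that gives sideways about 1 mm per newton, at most 4 mm.
- mouth (a point): Where the centre of the coupler's mouth would be if it were screwed fully in: 92 mm above the bench. It is screwed in by hand only: mouth, sleeve and bore truly stand 0 to 16 mm higher, all together, and no reading tells it. The mouth is a funnel 24 mm wide narrowing over 6 mm to a 16 mm bore. While the sleeve is forward, lock jaws shut the bore 12 mm down.
- sleeve_mid (a point): Middle of the coupler's knurled steel sleeve (36 mm outer diameter, 34 mm tall, red ring at its lower edge) while forward, if screwed fully in: 73 mm above the bench; truly 0 to 16 mm higher, with the mouth. The sleeve reaches 17 mm above and below its middle. This point does not follow the sleeve: see joint sleeve.
- sleeve (a joint): How far the sleeve is pushed back, straight down, in m: 0 fully forward (up), about 0.012 resting on its catch, 0.016 end of travel. Its spring takes about 3 N at 0 and 9 N at the back. Push it to about 0.014 and let go: it stays at about 0.012 until the plug trips the catch. Then it springs up by itself.
- poppet (a joint): How far the plug has pushed in the spring valve in the bore, in m: 0 shut; it starts when the plug tip is 20 mm below the mouth (4 N, rising to about 12 N). At about 0.006 (tip 26 mm down) the catch lets the sleeve spring forward; 0.0075 is a hard stop. Locked and let go, this reads about 0.005 (the lock has some play).
- rack: Wooden rack block fixed to the bench, 70 mm (x) x 200 mm (y) x 45 mm high, origin at the centre of its underside, z up; three upright holes 65 mm apart along its y axis, the middle one at its centre. Each holds one nozzle, plug down, standing on its brass collar.
- nozzle_grip (a point): The nozzle to fit (95 mm long, 110 g): grip point on the axis of its ORANGE body (24 mm diameter, from 20 mm below to 14 mm above here); z up along it. Steel plug 13 mm in diameter, its tip 60 mm below here; brass collar 28 mm wide from 26 to 20 mm below; cone to 35 mm above. In the rack this point is 71 mm above the bench, 26 mm above the rack's top.
- nozzle_tip (a point): Lower end of the orange nozzle's plug, on its axis; z runs up along the nozzle.
- spare_a_grip (a point): Bystander: the same point on the green nozzle in the rack. Leave it.
- spare_b_grip (a point): Bystander: the same point on the black nozzle in the rack. Leave it.
- cup_a: Bystander: turned wooden cup, 72 mm wide, 75 mm high; origin at the centre of its underside.
- cup_b: Bystander: smaller turned wooden cup, 64 mm wide, 60 mm high; origin at the centre of its underside.
- gouge: Bystander: turning tool with a wooden handle, about 310 mm long, lying on the bench.
- mallet: Bystander: wooden mallet lying on the bench.
- wax_tin: Bystander: yellow wax tin, 70 mm wide, 50 mm high; origin at the centre of its underside.
- nozzle: The orange nozzle as a whole; origin at the tip of its plug (the same point as point nozzle_tip).
There are look-alikes about, which are no part of the job. What is shaped like the nozzle but pink or purple is not meant.

How it is judged:
On the way, in this order (a step that is already met when the one before it is completed fails the run):
1. the sleeve is right back and stays there on its catch, with the gripper off it (value of joint sleeve above 0.0095 m and contact force between the fingers and outlet below 0.3 N), for 0.2 s.
2. the plug is home and the sleeve has sprung forward over it (value of joint sleeve below 0.003 m and value of joint poppet above 0.004 m and horizontal distance between nozzle_tip and outlet below 0.008 m and angle between the z axis of nozzle_tip and the z axis of outlet, either way round below 0.15 rad), for 0.2 s.
At the end, for the whole second after the job is handed in: The orange nozzle stands in the coupler (tip within 8 mm of the block's axis, upright within about 8 degrees), the valve pushed in by more than 4 mm, the sleeve forward to within 3 mm, the nozzle at rest and let go; the other nozzles, cups, tin, gouge and mallet within 30 mm of where they were (all of step 2 and linear speed of nozzle below 0.02 m/s and distance of each of spare_a_grip, spare_b_grip, cup_a, cup_b, gouge, mallet, wax_tin from where it was at the start of the episode below 0.03 m); the robot touches nothing.
It fails at once if the nozzle is pressed on the outlet with more than 30 N (contact force between nozzle and outlet above 30 N).
It fails at once if a bystander is moved by more than 30 mm (distance of any of spare_a_grip, spare_b_grip, cup_a, cup_b, gouge, mallet, wax_tin from where it was at the start of the episode above 0.03 m).
It also fails if it takes over 72 s, if anything falls off the work surface, if the arm or the gripper's body presses on something with over 40 N, if the wrist force passes 120 N, or if a joint passes its speed limit or range.

## Working session

There is one attempt and no reset: what is moved stays moved. The work goes in short steps, Python scripts to look and compute and a tool call to move; the robot and the scene stay as the last step left them, time stands still between calls to the robot, and variables do not carry over. Pictures are saved under pics/ and viewed, at most 10 in all, crops included, and the job is handed in when it is done.

Besides the shell and the picture viewer there is one more tool, called after ">>>" by a JSON object that holds its "api" and its "payload", one argument or row to a line. send_rows: Moves the arm, as the interface text tells. Its arguments: {"type":"object","properties":{"moves":{"type":"array","items":{"type":"array","items":{"type":"number"}}},"fingers":{"type":"number"}},"required":["moves"]}

```bash
mkdir -p pics; ls; python3 - <<'E'
from station import *
import cv2
for n in("scene","top"):
    cv2.imwrite(f"pics/{n}0.png",grab_frame(n)); print(n,camera_info(n))
print(state())
E
```

```text
pics
scene {'fov_y': 55.73270394582317, 'cx': 253.41847740780997, 'cy': 198.55667243679946, 'k1': -0.07803026486724081, 'R': array([[-0.28309936,  0.95883854,  0.02198636],
       [ 0.6374283 ,  0.20523189, -0.74267424],
       [-0.71661699, -0.19623588, -0.66929184]]), 't': array([ 0.12713133, -0.3088715 ,  1.49338194])}
top {'fov_y': 51.42459627490988, 'cx': 252.3276586518837, 'cy': 192.94707785124044, 'k1': 0.011588930968402295, 'R': array([[ 0.01979794, -0.99977106, -0.00811601],
       [-0.98522686, -0.01812752, -0.17029218],
       [ 0.17010607,  0.01136754, -0.98536019]]), 't': array([0.01519287, 0.55356993, 1.5185889 ])}
{'clock': 0.1, 'q': array([-1.20402338e+00,  2.38733698e-01, -1.41339327e-02,  1.31918289e+00,
       -2.44015098e-05,  1.57078979e+00]), 'joint_vel': array([-0.00104838, -0.00352442,  0.00193948,  0.00077874,  0.00101454,
       -0.00200741]), 'joint_torque': array([-9.73059614e-04, -5.39720464e+01,  3.46998632e+01,  1.34597553e-02,
       -9.34388891e-05, -1.01059973e-05]), 'position': array([ 0.1881398 , -0.48976971,  0.23874914]), 'tcp_rot': array([-3.08770371e+00, -5.72687827e-01,  3.96789209e-04]), 'ft_force': array([-0.16355402, -0.08391881, -0.27643724]), 'wrist_torque': array([-0.02726855, -0.02025511, -0.04729119]), 'grip_force': 0.0, 'grip_width': 0.9973699302981032}
```

View pics/scene0.png

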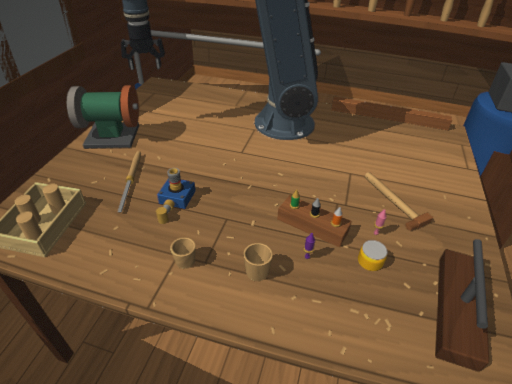

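View pics/top0.png

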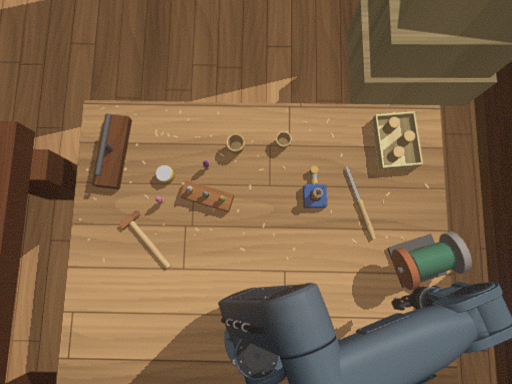

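The scene view shows the outlet at (175,188) and the rack at (315,220), with the orange nozzle at (338,214). In the top view they are at (316,195) and (207,197), with the nozzle near (189,189). Next I'll zoom in and localise by colour.

```bash
cat > h.py <<'E'
from station import *
import numpy as np, cv2
def ray(n,u,v):
    c=camera_info(n); f=192/np.tan(np.radians(c["fov_y"]/2)); K=np.array([[f,0,c["cx"]],[0,f,c["cy"]],[0,0,1]])
    p=cv2.undistortPoints(np.array([[[u,v]]],float),K,np.array([c["k1"],0,0,0,0.]))[0,0]
    R=c["R"]; return -R.T@c["t"], R.T@np.array([p[0],p[1],1])
def plane(n,u,v,z):
    o,d=ray(n,u,v); return o+d*(z-o[2])/d[2]
def tri(a,b):
    (o1,d1),(o2,d2)=ray("scene",*a),ray("top",*b)
    s=np.linalg.lstsq(np.c_[d1,-d2],o2-o1,rcond=None)[0]
    p,q=o1+d1*s[0],o2+d2*s[1]; return (p+q)/2,np.linalg.norm(p-q)
def blobs(img,lo,hi,roi,amin=6):
    x0,y0,x1,y1=roi; m=cv2.inRange(cv2.cvtColor(img[y0:y1,x0:x1],cv2.COLOR_BGR2HSV),lo,hi)
    n,_,s,c=cv2.connectedComponentsWithStats(m)
    return [(int(s[i,4]),(s[i,:4]+[x0,y0,0,0]).tolist(),(c[i]+[x0,y0]).round(1).tolist()) for i in range(1,n) if s[i,4]>=amin]
E
python3 - <<'E'
from h import *
S,T=cv2.imread("pics/scene0.png"),cv2.imread("pics/top0.png")
def crop(i,x,y,w=100,h=75): return cv2.resize(i[y:y+h,x:x+w],(400,300),interpolation=cv2.INTER_CUBIC)
cv2.imwrite("pics/z.png",np.vstack([np.hstack([crop(S,130,150),crop(S,265,175)]),np.hstack([crop(T,265,155),crop(T,160,155)])]))
for n,i,rb,rr in(("scene",S,(140,160,215,225),(270,180,360,250)),("top",T,(290,155,345,220),(170,170,245,220))):
    print(n,"blue",blobs(i,(105,120,40),(125,255,255),rb,20))
    print(n,"rackred",blobs(i,(0,120,40),(11,255,160),rr,20))
    print(n,"orange",blobs(i,(5,150,170),(18,255,255),rr,4))
    print(n,"green",blobs(i,(40,80,40),(85,255,255),rr,4))
E
```

```text
scene blue [(529, [158, 180, 37, 29], [177.3, 194.1])]
scene rackred []
scene orange [(25, [332, 216, 8, 8], [334.6, 219.2])]
scene green [(67, [291, 197, 8, 10], [294.5, 201.6])]
top blue [(57, [305, 185, 18, 12], [311.5, 187.9]), (38, [315, 189, 11, 16], [322.4, 196.9])]
top rackred []
top orange []
top green []
```

View pics/z.png

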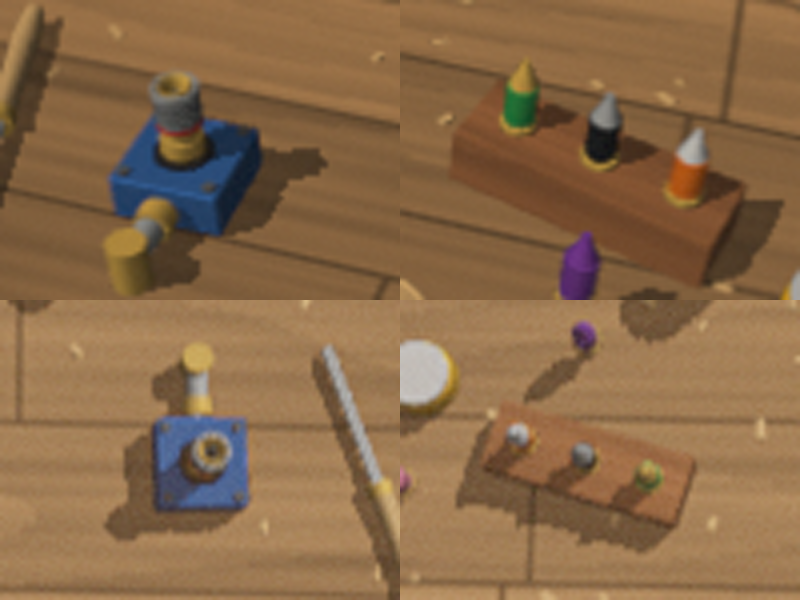

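Crops: the orange cone tip is at scene (337.5,207.5) and top (189.5,188.5). The mouth is at scene (174,170.8) and top (318,192.8). The centre of the block's top face is at top (315.1,195.6).

```bash
python3 - <<'E'
from h import *
T=cv2.imread("pics/top0.png")
print("tip",tri((337.5,207.5),(189.5,188.5)),plane("scene",337.5,207.5,.106),plane("top",189.5,188.5,.106))
print("green tip",plane("scene",265+127/4,175+62/4,.106),plane("top",222.5,197.5,.106)); print("black tip",plane("scene",265+210/4,175+95/4,.106),plane("top",205.7,193.5,.106))
print("orange body c",plane("scene",337,220,.070))
print("mouth",tri((174,170.8),(318,192.8)))
print("block",plane("top",315.1,195.6,.04))
for a,b in((152,418),(248,416),(155,508),(248,508)): print(plane("top",265+a/4,155+(b-300)/4,.04))
m=cv2.inRange(cv2.cvtColor(T,cv2.COLOR_BGR2HSV),(100,90,40),(130,255,255)); m[:160]=0;m[225:]=0;m[:,:290]=0;m[:,345:]=0
r=cv2.minAreaRect(cv2.findNonZero(m)); print(r); print("blk mask",plane("top",*r[0],.038))
print("top ends pipe",plane("top",265+198/4,155+60/4,.04))
E
```

```text
tip (array([0.55640625, 0.26483741, 0.10244229]), np.float64(0.001387366035615995)) [0.56021824 0.26535902 0.106     ] [0.55580814 0.26352441 0.106     ]
green tip [0.52534622 0.14681785 0.106     ] [0.52358399 0.13728965 0.106     ]
black tip [0.54185363 0.20821435 0.106     ] [0.53772246 0.20133202 0.106     ]
orange body c [0.57029108 0.27157791 0.07      ]
mouth (array([ 0.54776931, -0.22121955,  0.10445307]), np.float64(0.00354555231793128))
block [ 0.54843136 -0.22141333  0.04      ]
[ 0.59208005 -0.17394046  0.04      ]
[ 0.59581357 -0.26869932  0.04      ]
[ 0.50232039 -0.17670982  0.04      ]
[ 0.50403104 -0.26759332  0.04      ]
((315.0, 195.0), (22.0, 22.0), 90.0)
blk mask [ 0.55116001 -0.22133246  0.038     ]
top ends pipe [ 0.65170398 -0.21973998  0.04      ]
```

```bash
cat >> h.py <<'E'
from scipy.spatial.transform import Rotation as Ro
def go(x,y,z,ydir=None):
    s=state(); R=Ro.from_rotvec(s["tcp_rot"]).as_matrix(); d=R.T@(np.array([x,y,z])-s["position"])
    print("tool shift",d.round(4),"dist",np.linalg.norm(d).round(3),"R",R.round(3).tolist())
    print("tilt (tool)",np.cross(R.T@[0,0,-1.],[0,0,1])*-1)
    if ydir is not None:
        a=np.arctan2(R[1,1],R[0,1]); e=(np.radians(ydir)-a+np.pi/2)%np.pi-np.pi/2; print("tool z turn",-e)
    print({k:np.round(s[k],3).tolist() for k in("clock","q","position","ft_force","grip_width")})
E
python3 -c "
from h import *
go(.549,-.2215,.17)"
```

```text
tool shift [ 0.4331 -0.1209  0.0689] dist 0.455 R [[0.933, 0.359, -0.0], [0.359, -0.933, 0.001], [-0.0, -0.001, -1.0]]
tilt (tool) [-1.25418911e-03  2.43932957e-05 -0.00000000e+00]
{'clock': 0.1, 'q': [-1.204, 0.239, -0.014, 1.319, -0.0, 1.571], 'position': [0.188, -0.49, 0.239], 'ft_force': [-0.164, -0.084, -0.276], 'grip_width': 0.997}
```

>>> {"api": "send_rows", "payload": {
  "moves": [
    [0.027,-0.0075,0.0043,0,0,0],
    [0.027,-0.0075,0.0043,0,0,0],
    [0.027,-0.0075,0.0043,0,0,0],
    [0.027,-0.0075,0.0043,0,0,0],
    [0.027,-0.0075,0.0043,0,0,0],
    [0.027,-0.0075,0.0043,0,0,0],
    [0.027,-0.0075,0.0043,0,0,0],
    [0.027,-0.0075,0.0043,0,0,0],
    [0.027,-0.0075,0.0043,0,0,0],
    [0.027,-0.0075,0.0043,0,0,0],
    [0.027,-0.0075,0.0043,0,0,0],
    [0.027,-0.0075,0.0043,0,0,0],
    [0.027,-0.0075,0.0043,0,0,0],
    [0.027,-0.0075,0.0043,0,0,0],
    [0.027,-0.0075,0.0043,0,0,0],
    [0.027,-0.0075,0.0043,0,0,0],
    [0,0,0,0,0,0],
    [0,0,0,0,0,0]
  ],
  "fingers": 0.0854
}}

```text
clock: 1.6
position: [0.5489, -0.222, 0.1695]
tcp_rot: [-3.087, -0.576, 0.002]
ft_force: [-0.2, 0.2, 0.5]
grip_width: 0.997
grip_force: 0.0
```

```bash
python3 - <<'E'
from h import *
go(.549,-.2215,.07)
S,T=grab_frame("scene"),grab_frame("top")
def crop(i,x,y,w=100,h=100): return cv2.resize(i[y:y+h,x:x+w],(400,400),interpolation=cv2.INTER_CUBIC)
cv2.imwrite("pics/a.png",np.hstack([crop(S,125,120),crop(T,265,140)]))
E
```

```text
tool shift [ 0.0004 -0.0003  0.0995] dist 0.1 R [[0.933, 0.361, -0.002], [0.361, -0.933, 0.001], [-0.001, -0.001, -1.0]]
tilt (tool) [-0.00122667  0.00132454 -0.        ]
{'clock': 1.6, 'q': [-0.384, 0.383, 0.016, 1.206, -0.0, 2.388], 'position': [0.549, -0.222, 0.169], 'ft_force': [-0.238, 0.176, 0.46], 'grip_width': 0.997}
```

View pics/a.png

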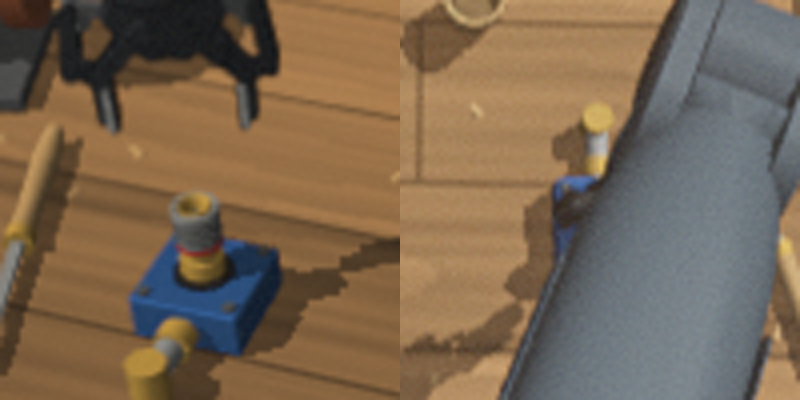

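The fingertips are at scene px (153,152) and (187,151), above and behind the coupler mouth at (174,171). I'll check that midpoint against the TCP.

```bash
python3 - <<'E'
from h import *
for z in(.16,.168,.175): print(plane("scene",170,151.7,z))
for z in(.092,.1,.108): print("mouth",plane("scene",174,170.8,z),plane("top",318,192.8,z))
E
```

```text
[ 0.53191463 -0.23231791  0.16      ]
[ 0.54207257 -0.2261681   0.168     ]
[ 0.55096076 -0.22078701  0.175     ]
mouth [ 0.53334292 -0.22788807  0.092     ] [ 0.55067381 -0.22481986  0.092     ]
mouth [ 0.5424611  -0.22240997  0.1       ] [ 0.54926515 -0.22357732  0.1       ]
mouth [ 0.55157929 -0.21693188  0.108     ] [ 0.54785649 -0.22233478  0.108     ]
```

>>> {"api": "send_rows", "payload": {
  "moves": [
    [0,0,0.015,0,0,0],
    [0,0,0.015,0,0,0],
    [0,0,0.015,0,0,0],
    [0,0,0.015,0,0,0],
    [0,0,0.015,0,0,0],
    [0,0,0.015,0,0,0],
    [0,0,0.009,0,0,0],
    [0,0,0,0,0,0],
    [0,0,0,0,0,0]
  ]
}}

```text
clock: 2.45
position: [0.5479, -0.2236, 0.0717]
tcp_rot: [-3.089, -0.571, 0.001]
ft_force: [0.0, -0.4, 0.3]
grip_width: 1.001
grip_force: 0.0
```

>>> {"api": "send_rows", "payload": {
  "moves": [
    [0,0,0,0,0,0],
    [0,0,0,0,0,0],
    [0,0,0,0,0,0],
    [0,0,0,0,0,0],
    [0,0,0,0,0,0],
    [0,0,0,0,0,0],
    [0,0,0,0,0,0],
    [0,0,0,0,0,0],
    [0,0,0,0,0,0],
    [0,0,0,0,0,0]
  ],
  "fingers": 0.025
}}

```text
clock: 3.28
position: [0.5486, -0.223, 0.0715]
tcp_rot: [-3.089, -0.573, -0.0]
ft_force: [-0.4, 2.1, 3.9]
grip_width: 0.411
grip_force: 59.3
```

>>> {"api": "send_rows", "payload": {
  "moves": [
    [0,0,0.003,0,0,0],
    [0,0,0.003,0,0,0],
    [0,0,0.003,0,0,0],
    [0,0,0.002,0,0,0],
    [0,0,0.001,0,0,0],
    [0,0,0,0,0,0],
    [0,0,0,0,0,0]
  ]
}}

```text
clock: 3.87
position: [0.5488, -0.2232, 0.0598]
tcp_rot: [3.089, 0.573, 0.001]
ft_force: [-1.3, 0.8, 7.0]
grip_width: 0.419
grip_force: 59.7
```

>>> {"api": "send_rows", "payload": {
  "moves": [
    [0,0,0.001,0,0,0],
    [0,0,0.001,0,0,0],
    [0,0,0,0,0,0],
    [0,0,0,0,0,0]
  ]
}}

```text
clock: 4.2
position: [0.5489, -0.2232, 0.058]
tcp_rot: [3.088, 0.573, 0.002]
ft_force: [-1.2, 1.7, 7.9]
grip_width: 0.418
grip_force: 59.7
```

>>> {"api": "send_rows", "payload": {
  "moves": [
    [0,0,0.0007,0,0,0],
    [0,0,0.0007,0,0,0],
    [0,0,0,0,0,0],
    [0,0,0,0,0,0]
  ]
}}

```text
clock: 4.53
position: [0.549, -0.2232, 0.0567]
tcp_rot: [3.088, 0.573, 0.002]
ft_force: [-0.8, 1.5, 8.9]
grip_width: 0.421
grip_force: 59.7
```

>>> {"api": "send_rows", "payload": {
  "moves": [
    [0,0,0,0,0,0],
    [0,0,0,0,0,0],
    [0,0,0,0,0,0],
    [0,0,0,0,0,0],
    [0,0,0,0,0,0],
    [0,0,0,0,0,0],
    [0,0,0,0,0,0],
    [0,0,0,0,0,0],
    [0,0,0,0,0,0]
  ],
  "fingers": 0.0854
}}

```text
clock: 5.28
position: [0.5485, -0.2231, 0.0561]
tcp_rot: [-3.089, -0.573, 0.0]
ft_force: [-0.7, -0.5, -0.0]
grip_width: 1.005
grip_force: 0.0
```

>>> {"api": "send_rows", "payload": {
  "moves": [
    [0,0,-0.015,0,0,0],
    [0,0,-0.02,0,0,0],
    [0,0,-0.025,0,0,0],
    [0,0,-0.025,0,0,0],
    [0,0,-0.025,0,0,0],
    [0,0,0,0,0,0]
  ]
}}

```text
clock: 5.78
position: [0.5506, -0.2239, 0.1711]
tcp_rot: [3.085, 0.572, 0.009]
ft_force: [0.6, -0.9, 0.2]
grip_width: 0.999
grip_force: 0.0
```

```bash
python3 - <<'E'
from h import *
S=grab_frame("scene")
cv2.imwrite("pics/b.png",cv2.resize(S[150:225,130:230],(800,600),interpolation=cv2.INTER_CUBIC))
go(.557,.265,.17,-14.6)
E
```

```text
tool shift [ 0.1819 -0.4536 -0.002 ] dist 0.489 R [[0.933, 0.359, 0.005], [0.359, -0.933, -0.002], [0.004, 0.003, -1.0]]
tilt (tool) [ 0.00337513 -0.00363495 -0.        ]
tool z turn -0.9491553185995021
{'clock': 5.833, 'q': [-0.386, 0.381, 0.012, 1.196, 0.0, 2.388], 'position': [0.55, -0.224, 0.169], 'ft_force': [-0.301, -0.44, 0.029], 'grip_width': 1.004}
```

View pics/b.png

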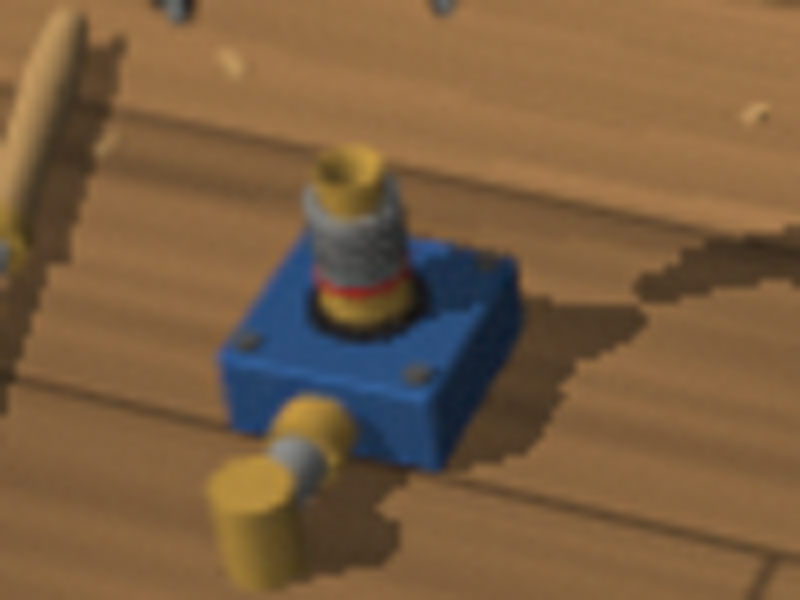

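The picture shows the sleeve resting back on its catch: the brass mouth is exposed at crop (352,162) and the red ring is low at (365,285). Next is the nozzle.

>>> {"api": "send_rows", "payload": {
  "moves": [
    [0.0121,-0.0302,0,0,0,0],
    [0.0121,-0.0302,0,0,0,0],
    [0.0121,-0.0302,0,0,0,0],
    [0.0121,-0.0302,0,0,0,0],
    [0.0121,-0.0302,0,0,0,0],
    [0.0121,-0.0302,0,0,0,0],
    [0.0121,-0.0302,0,0,0,0],
    [0.0121,-0.0302,0,0,0,0],
    [0.0121,-0.0302,0,0,0,0],
    [0.0121,-0.0302,0,0,0,0],
    [0.0121,-0.0302,0,0,0,0],
    [0.0121,-0.0302,0,0,0,0],
    [0.0121,-0.0302,0,0,0,0],
    [0.0121,-0.0302,0,0,0,0],
    [0.0121,-0.0302,0,0,0,0],
    [0,0,0,0,0,-0.12],
    [0,0,0,0,0,-0.12],
    [0,0,0,0,0,-0.12],
    [0,0,0,0,0,-0.12],
    [0,0,0,0,0,-0.12]
  ],
  "fingers": 0.06
}}

```text
clock: 7.5
position: [0.5627, 0.2451, 0.1651]
tcp_rot: [-2.735, -1.511, 0.0]
ft_force: [-0.2, -0.0, 1.3]
grip_width: 0.704
grip_force: 0.0
```

>>> {"api": "send_rows", "payload": {
  "moves": [
    [0,0,0,0,0,-0.1164],
    [0,0,0,0,0,-0.1164],
    [0,0,0,0,0,-0.1164],
    [0,0,0,0,0,0],
    [0,0,0,0,0,0]
  ]
}}

```text
clock: 7.92
position: [0.5628, 0.245, 0.1655]
tcp_rot: [-2.441, -1.951, -0.005]
ft_force: [0.2, 0.1, 0.1]
grip_width: 0.7
grip_force: 0.0
```

```bash
python3 - <<'E'
from h import *
S,T=grab_frame("scene"),grab_frame("top")
def crop(i,x,y,w=100,h=100): return cv2.resize(i[y:y+h,x:x+w],(400,400),interpolation=cv2.INTER_CUBIC)
cv2.imwrite("pics/c.png",np.hstack([crop(S,280,150),crop(T,150,150)]))
go(.557,.265,.062,-14.6)
E
```

```text
tool shift [ 0.0167 -0.0091  0.1042] dist 0.106 R [[0.22, 0.975, -0.008], [0.975, -0.22, 0.016], [0.014, -0.011, -1.0]]
tilt (tool) [-0.01086423 -0.01353458  0.        ]
tool z turn 0.03285325623191526
{'clock': 8.017, 'q': [0.402, 0.421, 0.067, 1.217, 0.017, 2.195], 'position': [0.563, 0.245, 0.166], 'ft_force': [0.797, -0.102, -0.556], 'grip_width': 0.702}
```

View pics/c.png

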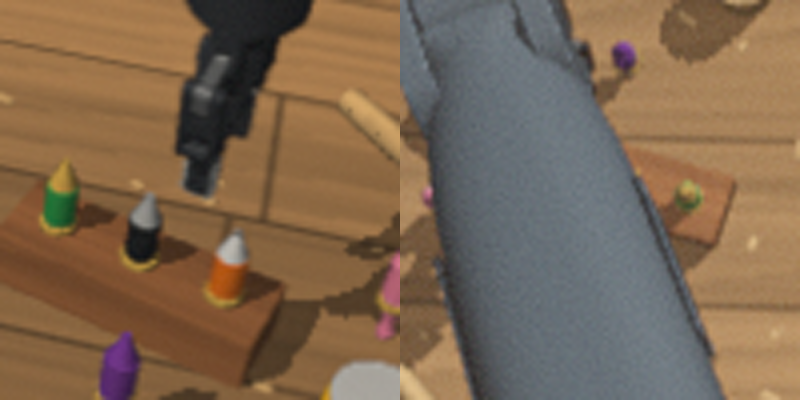

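The fingers are edge-on at scene px (330,195), and the orange nozzle is at (337,218). Orange is at the end of the row, so the neighbours are clear. I'll level the tool and go over the nozzle.

>>> {"api": "send_rows", "payload": {
  "moves": [
    [0,0,0,-0.011,-0.0135,0.033],
    [0.0088,-0.005,0.01,0,0,0],
    [0.0088,-0.005,0.01,0,0,0],
    [0,0,0,0,0,0],
    [0,0,0,0,0,0]
  ]
}}

```text
clock: 8.43
position: [0.5569, 0.2654, 0.145]
tcp_rot: [-2.481, -1.927, 0.003]
ft_force: [0.4, 0.1, 1.2]
grip_width: 0.701
grip_force: 0.0
```

```bash
python3 - <<'E'
from h import *
go(.5575,.2645,.062,-14.6)
E
```

```text
tool shift [-0.0006  0.001   0.083 ] dist 0.083 R [[0.247, 0.969, -0.002], [0.969, -0.247, -0.001], [-0.001, -0.001, -1.0]]
tilt (tool) [-0.00142954  0.00092583 -0.        ]
tool z turn 0.00482350131367193
{'clock': 8.433, 'q': [0.445, 0.438, 0.039, 1.173, 0.0, 2.265], 'position': [0.557, 0.265, 0.145], 'ft_force': [0.399, 0.145, 1.247], 'grip_width': 0.701}
```

>>> {"api": "send_rows", "payload": {
  "moves": [
    [0,0.001,0.015,0,0,0],
    [0,0,0.015,0,0,0],
    [0,0,0.015,0,0,0],
    [0,0,0.015,0,0,0],
    [0,0,0.015,0,0,0],
    [0,0,0.01,0,0,0],
    [0,0,0,0,0,0],
    [0,0,0,0,0,0],
    [0,0,0,0,0,0]
  ]
}}

```text
clock: 9.18
position: [0.5594, 0.2647, 0.0622]
tcp_rot: [2.482, 1.925, 0.003]
ft_force: [0.1, -0.0, 0.2]
grip_width: 0.706
grip_force: 0.0
```

>>> {"api": "send_rows", "payload": {
  "moves": [
    [0,0,0,0,0,0],
    [0,0,0,0,0,0],
    [0,0,0,0,0,0],
    [0,0,0,0,0,0],
    [0,0,0,0,0,0],
    [0,0,0,0,0,0],
    [0,0,0,0,0,0],
    [0,0,0,0,0,0],
    [0,0,0,0,0,0]
  ],
  "fingers": 0.012
}}

```text
clock: 9.93
position: [0.5593, 0.2647, 0.0622]
tcp_rot: [2.482, 1.925, 0.003]
ft_force: [-0.9, -1.2, 5.6]
grip_width: 0.263
grip_force: 58.6
```

>>> {"api": "send_rows", "payload": {
  "moves": [
    [0,0,-0.005,0,0,0],
    [0,0,-0.01,0,0,0],
    [0,0,-0.015,0,0,0],
    [0,0,-0.02,0,0,0],
    [0,0,-0.02,0,0,0],
    [0,0,-0.02,0,0,0],
    [0,0,-0.02,0,0,0],
    [0,0,-0.02,0,0,0],
    [0,0,-0.01,0,0,0],
    [0,0,0,0,0,0],
    [0,0,0,0,0,0]
  ]
}}

```text
clock: 10.85
position: [0.5589, 0.2645, 0.2014]
tcp_rot: [2.482, 1.925, 0.002]
ft_force: [-0.4, 0.6, -1.8]
grip_width: 0.266
grip_force: 58.8
```

```bash
python3 - <<'E'
from h import *
S,T=grab_frame("scene"),grab_frame("top")
cv2.imwrite("pics/d.png",cv2.resize(S[120:240,260:400],(700,600),interpolation=cv2.INTER_CUBIC))
go(.548,-.222,.2)
E
```

```text
tool shift [-4.734e-01  1.110e-01  4.000e-04] dist 0.486 R [[0.249, 0.969, -0.001], [0.969, -0.249, -0.001], [-0.001, -0.001, -1.0]]
tilt (tool) [-0.00091465  0.00091882 -0.        ]
{'clock': 10.95, 'q': [0.442, 0.413, 0.143, 1.302, -0.0, 2.264], 'position': [0.558, 0.264, 0.2], 'ft_force': [-0.361, -0.085, -1.421], 'grip_width': 0.262}
```

View pics/d.png

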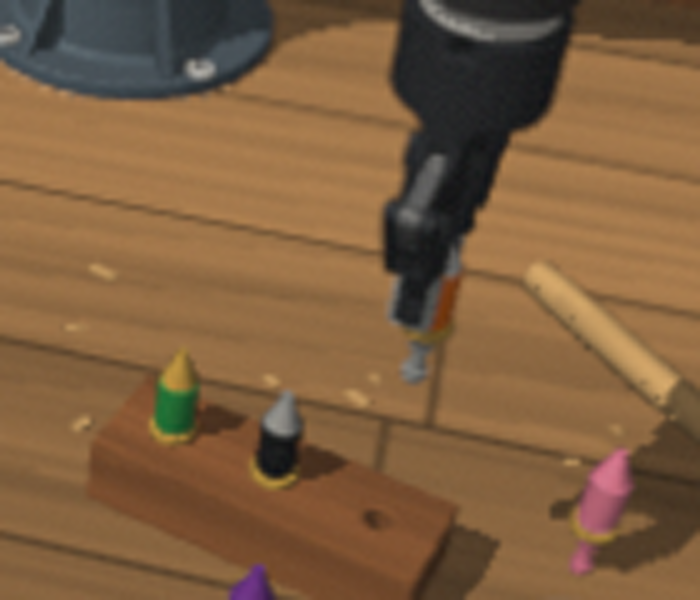

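The nozzle is held, with the tip at px (342.6,195.6) and the collar at (346.4,186.6). It may lean slightly, so I'll check against the projection of a vertical nozzle.

```bash
cat >> h.py <<'E'
def proj(n,P):
    c=camera_info(n); f=192/np.tan(np.radians(c["fov_y"]/2)); p=c["R"]@np.array(P)+c["t"]; s=p[:2]/p[2]; s=s*(1+c["k1"]*(s@s)); return (s*f+[c["cx"],c["cy"]]).round(1)
E
python3 - <<'E'
from h import *
p=state()["position"]
for h in(-.051,-.014,.009,.044): print(h,proj("scene",p+[0,0,h]))
print("x+5",proj("scene",p+[.005,0,-.051]),"y+5",proj("scene",p+[0,.005,-.051]))
S=grab_frame("scene")
print(blobs(S,(5,150,120),(16,255,255),(325,165,365,200),3))
print(blobs(S,(18,120,100),(30,255,255),(325,165,365,200),2))
E
```

```text
-0.051 [340.  194.9]
-0.014 [342.7 184. ]
0.009 [344.4 176.9]
0.044 [347.  165.6]
x+5 [339.8 196.1] y+5 [342.  195.3]
[]
[(16, [340, 186, 10, 3], [345.2, 187.1])]
```

>>> {"api": "send_rows", "payload": {
  "moves": [
    [-0.0296,0.0069,0,0,0,0],
    [-0.0296,0.0069,0,0,0,0],
    [-0.0296,0.0069,0,0,0,0],
    [-0.0296,0.0069,0,0,0,0],
    [-0.0296,0.0069,0,0,0,0],
    [-0.0296,0.0069,0,0,0,0],
    [-0.0296,0.0069,0,0,0,0],
    [-0.0296,0.0069,0,0,0,0],
    [-0.0296,0.0069,0,0,0,0],
    [-0.0296,0.0069,0,0,0,0],
    [-0.0296,0.0069,0,0,0,0],
    [-0.0296,0.0069,0,0,0,0],
    [-0.0296,0.0069,0,0,0,0],
    [-0.0296,0.0069,0,0,0,0],
    [-0.0296,0.0069,0,0,0,0],
    [-0.0296,0.0069,0,0,0,0],
    [0,0,0,0,0,0],
    [0,0,0,0,0,0],
    [0,0,0,0,0,0]
  ]
}}

```text
clock: 12.58
position: [0.5474, -0.2215, 0.2002]
tcp_rot: [-2.482, -1.924, 0.0]
ft_force: [-0.9, -0.1, -1.2]
grip_width: 0.261
grip_force: 58.9
```

```bash
python3 - <<'E'
from h import *
go(.548,-.222,.175)
p=state()["position"]
for h in(-.051,-.014,.009,.044): print(h,proj("scene",p+[0,0,h]))
for z in (.1,.105,.108): print("mouth",z,proj("scene",[.548,-.222,z]))
S=grab_frame("scene")
cv2.imwrite("pics/e.png",cv2.resize(S[110:200,120:240],(800,600),interpolation=cv2.INTER_CUBIC))
E
```

```text
tool shift [-0.0004  0.0008  0.0252] dist 0.025 R [[0.249, 0.968, -0.001], [0.968, -0.249, 0.001], [0.001, -0.001, -1.0]]
tilt (tool) [-0.0013558  -0.00088936  0.        ]
{'clock': 12.583, 'q': [-0.385, 0.366, 0.07, 1.276, 0.001, 1.438], 'position': [0.547, -0.221, 0.2], 'ft_force': [-0.917, -0.068, -1.239], 'grip_width': 0.261}
-0.051 [171.5 158.4]
-0.014 [169.8 147.7]
0.009 [168.8 140.8]
0.044 [167.1 129.9]
mouth 0.1 [173.3 171.9]
mouth 0.105 [173.1 170.6]
mouth 0.108 [173.  169.8]
```

View pics/e.png

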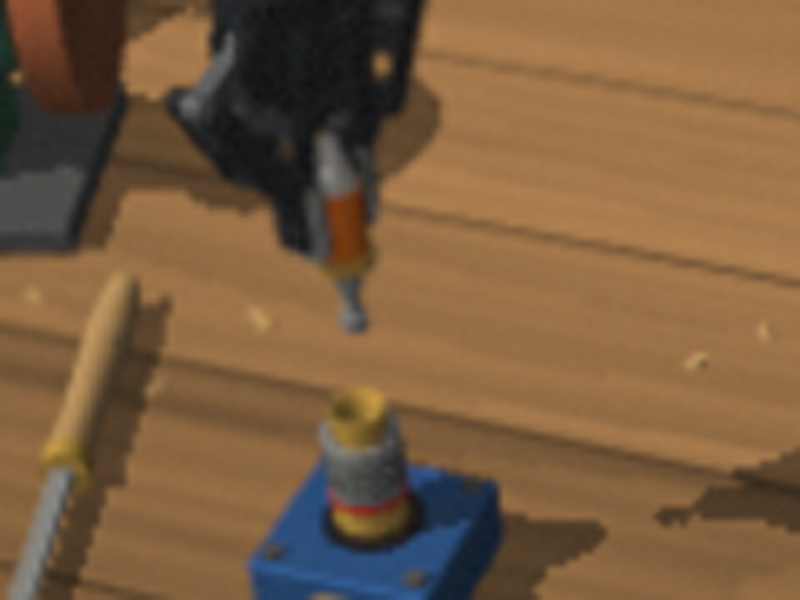

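The nozzle is upright and held off-centre along tool x. Its tip is at px (173.2,159.2) and the mouth at (174,170.9). Relative to the mouth the tip is about 2.7 mm too far in +y, so I'll correct that and descend.

>>> {"api": "send_rows", "payload": {
  "moves": [
    [-0.0027,0,0,0,0,0],
    [0,0,0.01,0,0,0],
    [0,0,0.01,0,0,0],
    [0,0,0.01,0,0,0],
    [0,0,0.005,0,0,0],
    [0,0,0,0,0,0],
    [0,0,0,0,0,0]
  ]
}}

```text
clock: 13.22
position: [0.547, -0.2241, 0.1657]
tcp_rot: [-2.482, -1.925, -0.0]
ft_force: [0.6, 0.2, -1.4]
grip_width: 0.266
grip_force: 58.9
```

>>> {"api": "send_rows", "payload": {
  "moves": [
    [0,0,0.002,0,0,0],
    [0,0,0.002,0,0,0],
    [0,0,0.002,0,0,0],
    [0,0,0.002,0,0,0],
    [0,0,0,0,0,0]
  ]
}}

```text
clock: 13.63
position: [0.5471, -0.2243, 0.1579]
tcp_rot: [-2.482, -1.925, -0.001]
ft_force: [-0.3, 0.5, -1.2]
grip_width: 0.263
grip_force: 58.9
```

>>> {"api": "send_rows", "payload": {
  "moves": [
    [0,0,0.002,0,0,0],
    [0,0,0.002,0,0,0],
    [0,0,0.002,0,0,0],
    [0,0,0,0,0,0]
  ]
}}

```text
clock: 13.97
position: [0.5472, -0.2243, 0.1519]
tcp_rot: [-2.482, -1.925, -0.001]
ft_force: [0.1, 0.1, -0.4]
grip_width: 0.261
grip_force: 58.9
```

>>> {"api": "send_rows", "payload": {
  "moves": [
    [0,0,0.0015,0,0,0],
    [0,0,0.0015,0,0,0],
    [0,0,0.0015,0,0,0],
    [0,0,0.0015,0,0,0],
    [0,0,0,0,0,0]
  ]
}}

```text
clock: 14.38
position: [0.5472, -0.2243, 0.1459]
tcp_rot: [-2.482, -1.925, -0.001]
ft_force: [0.4, -0.4, -1.9]
grip_width: 0.262
grip_force: 58.8
```

>>> {"api": "send_rows", "payload": {
  "moves": [
    [0,0,0.001,0,0,0],
    [0,0,0.001,0,0,0],
    [0,0,0.001,0,0,0],
    [0,0,0.001,0,0,0],
    [0,0,0,0,0,0]
  ]
}}

```text
clock: 14.8
position: [0.5472, -0.2243, 0.142]
tcp_rot: [2.482, 1.925, 0.001]
ft_force: [-0.1, -0.2, -2.2]
grip_width: 0.261
grip_force: 58.8
```

>>> {"api": "send_rows", "payload": {
  "moves": [
    [0,0,0.001,0,0,0],
    [0,0,0.001,0,0,0],
    [0,0,0.001,0,0,0],
    [0,0,0,0,0,0]
  ]
}}

```text
clock: 15.13
position: [0.5472, -0.2243, 0.139]
tcp_rot: [2.482, 1.925, 0.001]
ft_force: [0.6, -0.9, -1.1]
grip_width: 0.262
grip_force: 58.8
```

>>> {"api": "send_rows", "payload": {
  "moves": [
    [0,0,0.001,0,0,0],
    [0,0,0.001,0,0,0],
    [0,0,0.001,0,0,0],
    [0,0,0,0,0,0]
  ]
}}

```text
clock: 15.47
position: [0.5475, -0.2244, 0.1364]
tcp_rot: [2.482, 1.925, 0.001]
ft_force: [-0.0, 0.1, 2.4]
grip_width: 0.265
grip_force: 58.8
```

>>> {"api": "send_rows", "payload": {
  "moves": [
    [0,0,0.001,0,0,0],
    [0,0,0.001,0,0,0],
    [0,0,0,0,0,0]
  ]
}}

```text
clock: 15.72
position: [0.5475, -0.2244, 0.1345]
tcp_rot: [2.482, 1.925, 0.002]
ft_force: [0.4, -0.7, 4.2]
grip_width: 0.261
grip_force: 59.0
```

>>> {"api": "send_rows", "payload": {
  "moves": [
    [0,0,0.001,0,0,0],
    [0,0,0.001,0,0,0],
    [0,0,0,0,0,0]
  ]
}}

```text
clock: 15.97
position: [0.5479, -0.2245, 0.1331]
tcp_rot: [2.481, 1.924, 0.002]
ft_force: [-0.4, 0.6, 8.6]
grip_width: 0.262
grip_force: 59.6
```

>>> {"api": "send_rows", "payload": {
  "moves": [
    [0,0,0.0007,0,0,0],
    [0,0,0,0,0,0]
  ]
}}

```text
clock: 16.13
position: [0.5481, -0.2246, 0.1327]
tcp_rot: [2.481, 1.924, 0.003]
ft_force: [-0.8, 1.0, 10.4]
grip_width: 0.261
grip_force: 59.7
```

>>> {"api": "send_rows", "payload": {
  "moves": [
    [0,0,0.0007,0,0,0],
    [0,0,0,0,0,0]
  ]
}}

```text
clock: 16.3
position: [0.5481, -0.2246, 0.1321]
tcp_rot: [2.481, 1.924, 0.003]
ft_force: [-0.7, 0.4, 10.8]
grip_width: 0.257
grip_force: 60.0
```

>>> {"api": "send_rows", "payload": {
  "moves": [
    [0,0,0.0005,0,0,0],
    [0,0,0,0,0,0]
  ]
}}

```text
clock: 16.47
position: [0.5482, -0.2247, 0.1319]
tcp_rot: [2.48, 1.924, 0.003]
ft_force: [-1.0, 0.4, 13.0]
grip_width: 0.262
grip_force: 60.0
```

```bash
python3 - <<'E'
from h import *
S=grab_frame("scene")
R=blobs(S,(0,130,90),(6,255,255),(160,165,195,200),2)+blobs(S,(170,130,90),(179,255,255),(160,165,195,200),2)
print("red ring now",R)
for f,y in(("scene0",0),):
    i=cv2.imread(f"pics/{f}.png"); print("start",blobs(i,(0,130,90),(6,255,255),(160,165,195,200),2),blobs(i,(170,130,90),(179,255,255),(160,165,195,200),2))
go(.548,-.224,.13)
E
```

```text
red ring now [(5, [172, 186, 5, 1], [174.0, 186.0])]
start [(5, [172, 183, 5, 1], [174.0, 183.0])] []
tool shift [ 0.0006 -0.0004  0.0019] dist 0.002 R [[0.249, 0.969, 0.003], [0.969, -0.249, -0.001], [-0.0, 0.004, -1.0]]
tilt (tool) [ 3.55212324e-03  3.29641559e-06 -0.00000000e+00]
{'clock': 16.517, 'q': [-0.389, 0.403, -0.054, 1.111, 0.0, 1.433], 'position': [0.548, -0.225, 0.132], 'ft_force': [-0.298, 0.265, 12.538], 'grip_width': 0.261}
```

>>> {"api": "send_rows", "payload": {
  "moves": [
    [0,0,0.0005,0,0,0],
    [0,0,0,0,0,0]
  ]
}}

```text
clock: 16.68
position: [0.5484, -0.2248, 0.1317]
tcp_rot: [2.48, 1.923, 0.004]
ft_force: [0.0, -0.2, 14.5]
grip_width: 0.264
grip_force: 60.2
```

>>> {"api": "send_rows", "payload": {
  "moves": [
    [0,0,0.0005,0,0,0],
    [0,0,0,0,0,0]
  ]
}}

```text
clock: 16.85
position: [0.5484, -0.2247, 0.1312]
tcp_rot: [2.48, 1.923, 0.004]
ft_force: [-1.2, 0.0, 10.7]
grip_width: 0.263
grip_force: 60.0
```

```bash
python3 - <<'E'
from h import *
S=grab_frame("scene")
print("ring",blobs(S,(0,130,90),(6,255,255),(160,165,195,200),2))
print(state()["ft_force"],state()["position"])
cv2.imwrite("pics/f.png",cv2.resize(S[135:210,125:225],(800,600),interpolation=cv2.INTER_CUBIC))
E
```

```text
ring [(6, [172, 186, 6, 1], [174.5, 186.0])]
[-0.98242312 -0.57935711 10.02979452] [ 0.54817739 -0.22466057  0.13087996]
```

View pics/f.png

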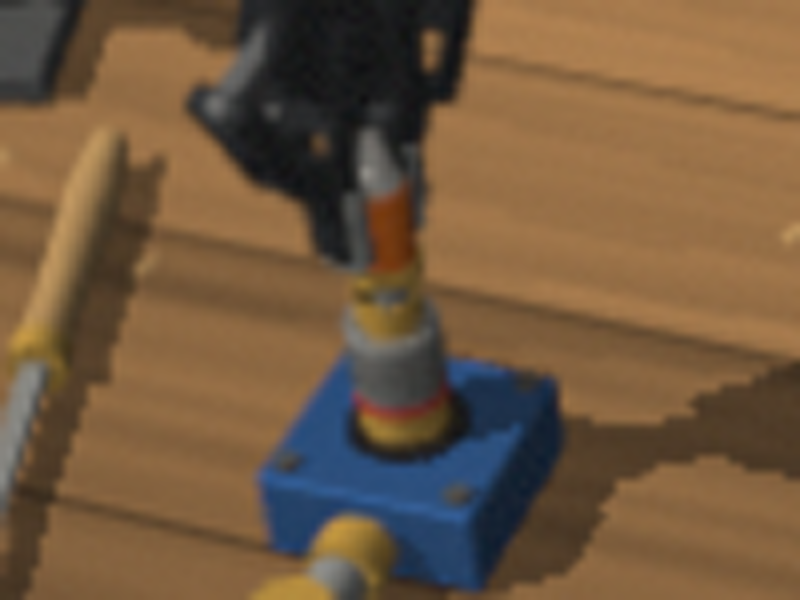

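The plug is in the bore with the collar just above the mouth. The ring at row 186 shows the sleeve is still back, so I'll keep pressing in small steps.

>>> {"api": "send_rows", "payload": {
  "moves": [
    [0,0,0.0005,0,0,0],
    [0,0,0,0,0,0]
  ]
}}

```text
clock: 17.07
position: [0.5482, -0.2247, 0.1303]
tcp_rot: [2.48, 1.924, 0.003]
ft_force: [-0.6, -0.5, 12.4]
grip_width: 0.259
grip_force: 60.0
```

>>> {"api": "send_rows", "payload": {
  "moves": [
    [0,0,0.0005,0,0,0],
    [0,0,0,0,0,0]
  ]
}}

```text
clock: 17.23
position: [0.5483, -0.2247, 0.1299]
tcp_rot: [2.48, 1.924, 0.003]
ft_force: [-1.1, -0.6, 13.7]
grip_width: 0.269
grip_force: 60.1
```

>>> {"api": "send_rows", "payload": {
  "moves": [
    [0,0,0.0005,0,0,0],
    [0,0,0,0,0,0]
  ]
}}

```text
clock: 17.4
position: [0.5483, -0.2247, 0.1295]
tcp_rot: [2.48, 1.923, 0.004]
ft_force: [-0.1, 0.4, 14.8]
grip_width: 0.267
grip_force: 60.1
```

>>> {"api": "send_rows", "payload": {
  "moves": [
    [0,0,0.0005,0,0,0],
    [0,0,0,0,0,0]
  ]
}}

```text
clock: 17.57
position: [0.5485, -0.2248, 0.1293]
tcp_rot: [2.48, 1.923, 0.004]
ft_force: [-0.2, -0.0, 16.7]
grip_width: 0.263
grip_force: 60.6
```

```bash
python3 - <<'E'
from h import *
S=grab_frame("scene")
print("ring",blobs(S,(0,130,90),(6,255,255),(160,165,195,200),2), "collar/orange",blobs(S,(5,150,90),(16,255,255),(165,150,185,180),3))
print(state()["ft_force"],state()["position"],state()["wrist_torque"])
E
```

```text
ring [(6, [171, 183, 6, 1], [173.5, 183.0])] collar/orange [(44, [171, 160, 6, 10], [173.3, 164.6])]
[-0.94179731  0.56126824 16.53584565] [ 0.54848308 -0.2248121   0.12932076] [0.14337616 0.24938989 0.03451639]
```

The ring is back at row 183, so the sleeve has sprung forward. I'll ease off the force, then release.

>>> {"api": "send_rows", "payload": {
  "moves": [
    [0,0,-0.001,0,0,0],
    [0,0,-0.001,0,0,0],
    [0,0,0,0,0,0],
    [0,0,0,0,0,0],
    [0,0,0,0,0,0]
  ]
}}

```text
clock: 18.03
position: [0.5477, -0.2245, 0.13]
tcp_rot: [2.481, 1.924, 0.002]
ft_force: [-0.8, -0.5, 8.4]
grip_width: 0.261
grip_force: 59.4
```

>>> {"api": "send_rows", "payload": {
  "moves": [
    [0,0,0,0,0,0],
    [0,0,0,0,0,0],
    [0,0,0,0,0,0],
    [0,0,0,0,0,0],
    [0,0,0,0,0,0],
    [0,0,0,0,0,0],
    [0,0,0,0,0,0]
  ],
  "fingers": 0.07
}}

```text
clock: 18.62
position: [0.5473, -0.2243, 0.1292]
tcp_rot: [2.482, 1.925, 0.001]
ft_force: [0.7, 0.1, -0.6]
grip_width: 0.823
grip_force: 0.0
```

>>> {"api": "send_rows", "payload": {
  "moves": [
    [0,0,-0.015,0,0,0],
    [0,0,-0.02,0,0,0],
    [0,0,-0.025,0,0,0],
    [0,0,-0.025,0,0,0],
    [0,0,-0.025,0,0,0],
    [0,0,0,0,0,0],
    [0,0,0,0,0,0],
    [0,0,0,0,0,0]
  ]
}}

```text
clock: 19.28
position: [0.5471, -0.2243, 0.2389]
tcp_rot: [-2.482, -1.925, -0.001]
ft_force: [-0.4, -0.8, -0.5]
grip_width: 0.818
grip_force: 0.0
```

```bash
python3 - <<'E'
from h import *
S=grab_frame("scene")
print("ring",blobs(S,(0,130,90),(6,255,255),(160,165,195,200),2),state()["ft_force"])
cv2.imwrite("pics/g.png",cv2.resize(S[125:215,115:235],(800,600),interpolation=cv2.INTER_CUBIC))
E
```

```text
ring [(5, [172, 183, 5, 1], [174.0, 183.0])] [-0.75225994 -0.20639358  0.03375896]
```

View pics/g.png

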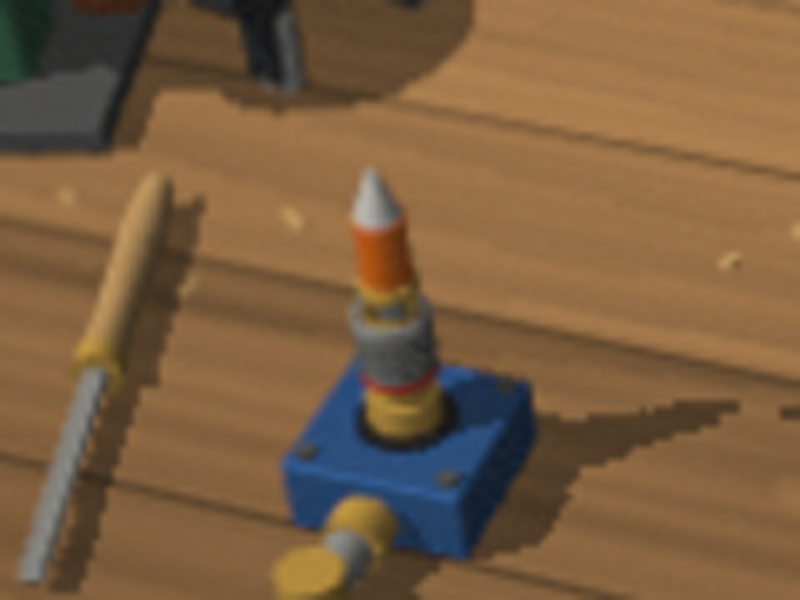

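The nozzle stands upright in the coupler at crop (380,270), the sleeve is forward with its ring at row 183, and the gripper is clear. Handing in.

```bash
python3 -c "
from station import *
print(job_done())"
```

```text
the job is handed in; nothing more can be done
None
```

The orange nozzle is fitted and released, standing upright with the sleeve sprung forward over it; the highest wrist force I read while pressing was about 17 N. I handed the job in at about 19 s, and no verdict came back.

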